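Unload the reflow oven drawer with a spatula

ROBOT

A 7-joint arm with a two-finger parallel gripper is mounted at the origin on the work surface. World frame = base frame: x ahead of the robot, y to its left, z up, the work surface at z = 0. Lengths are in m, angles in rad, forces in N, time in s.
With the tool pointing down it reaches from about 0.4 to 0.85 m from the base axis. Payload 10.4 kg.
Tool frame: the origin (TCP) lies at the very end of the fingers, on their centre line; the grasp point (between the pads) lies manip.hold_point_z behind it (manip.hold_point_z is the distance from the TCP to the grasp point, in m); z points along the fingers, y is the direction in which the jaws open and shut (so a half turn about z gives the same grasp; the last joint's range is limited). The gripper opens to 85 mm and grips with 20 to 120 N. Pads are 22 mm wide; open, the fingers measure 114 mm over their backs; the gripper's body (76 mm by 85 mm) begins 54 mm behind the grasp point. The pads swing forward as they close: fully open they stand 13 mm farther back than shut.
Start: joints at [-1.197, 0.332, -0.065, 1.46, 0.022, 1.35, -0.088], TCP at [0.242, 0.576, 0.231] pointing down, gripper open.
Joint ranges: [-2.6, 2.6], [-0.5, 2.12], [-1.47, 1.34], [0.16, 2.42], [-1.27, 4.41], [0.06, 2.06], [-2.6, 2.6]. Speed limits (rad/s): [2.22, 2.22, 2.79, 2.79, 3.14, 3.14, 3.14].

INTERFACE

Orientations are given as a unit quaternion [x, y, z, w].
In Python, from workcell import manip gives the robot as it stands.
- The arm moves only by the tool jog_arm, never from a script. Its arguments are lists of equal length, an entry for each row: "translation": the shift along the world's x, y, z in mm, a list of three; "turn": the turn about the world's z in degrees. In form: {"translation": [[x, y, z], ...], "turn": [turn, ...]}. A call has 1 to 12 rows; each row is the pose to reach, as a shift and turn from the pose measured when the call began; what a row does not reach only later rows make up. A row lasts 1/12 s, in which the tool goes at most 41.7 mm and 7.16 degrees, less where a joint would pass 70% of its speed; a pose out of reach is approached as far as the arm can. A call with a gripper value outside its range is refused whole. "grip" is the finger opening in mm, from 0 to 85.4, set as the call begins (left out, the last holds). The fingers move at their own pace and stop on an object; "grip_force" is the grip in N (left out, the last holds). Time passes only in rows, so rows that repeat a pose let the fingers close. It gives the time, the measured TCP pose, the force and the opening at its end, in the units of the state.
- manip.get_obs(): the state, without advancing time (a new reading comes with each control period).
- manip.camera(name): name is "scene" or "top" or "wrist"; returns a dict with "frame" (420x560x3 uint8, red, green, blue), "mtx" (3x3 intrinsics, pixels), "pose" (4x4, takes a point from camera to world coordinates). Camera axes: x right, y down, z forward; pixel columns grow to the right and rows downward; lengths in m; the calibration is good to about 2 mm. A picture is of the moment at which its call begins. There is no depth.
- manip.hand_in(): hands the job in, once; it reports no verdict.
Trained networks look in a picture, given as the dict that the camera call returned (one of the last four; its "shot" number tells which), for a name from the list of things; names that differ only in an ending like _2 or _b are one class to them, and where a whole thing is asked for, a point or a joint stands for the part that bears it (a point fixed in the world has none). Each returns a list of dicts, best first, with "confidence" (0 to 1); they miss things now and then, are a little off and sometimes report something else, mostly with a low value. They report only what shows in the picture. A call takes as long as a camera call. They do not tell look-alikes from the thing itself.
- manip.outline_of(picture, label): "mask" (420x560 bool, what is visible of it) and "extent" ([left, top, right, bottom] in pixels, round what is visible of it).
- manip.pinpoint(picture, label): "at" ([column, row] in pixels: a listed point, or the origin of a listed thing).
The state is a dict: "clock": time; "joint_pos": joint angles; "joint_velocities": joint speeds; "tau": joint torques, N m; "position": TCP position; "ee_rot": TCP orientation; "ft_force": force on the tool from outside, world axes, zero at the start; "torque": the same for the moment, N m; "grip_width": opening from 0.0 (shut) to 1.0 (fully open).
Only numpy, scipy, OpenCV 4.12 (cv2) and the standard library are available. Lean on these libraries where they do the work, as an engineer would, in place of code of your own. Each camera call takes 0.05 s, during which the arm holds its last target. There are 200 camera calls.

TASK

The circuit panel on the pulled-out drawer of the reflow oven is fresh from the heat, so nothing of the robot may touch it: slide the spatula's blade in under it between the two rest bars, lift it and carry it level to the cooling rack, set it down gently and squarely across the middle of the rack's two bars, and draw the blade out. Then push the empty drawer fully home until its catch takes it, and leave the spatula lying flat on the bench. Leave the reel, the tape roll and the tin where they stand.

Things in the scene. Friction and masses are not known exactly. Their poses are not given: they have to be found in the camera images.
- panel: green circuit panel, 100 (x) x 140 (y) x 2.4 mm, with two rows of red parts 12 mm high on top, about 0.12 kg; origin: centre of its underside, z up. It starts flat on the drawer's two rest bars, its long side (y) across them, up to 20 mm off their middle and 0.1 rad askew. Either way round is equal.
- spatula: cranked steel spatula lying free on the bench, 0.18 kg: flat blade 100 (x) x 70 (y) x 2 mm; from the middle of its rear edge a neck rises steeply to a wooden handle. Origin: centre of the blade's underside; x points to the nose, away from the handle, z up. It stands steadily on its blade; centre of mass 28 mm behind the origin. Held by the handle, its nose can droop a little.
- spatula_grip (a point): where to grip the spatula from above, fingers across its y: centre of the handle's section near its front end, 88 mm behind and 55 mm above the spatula's origin. The handle is parallel to the blade, 18 mm wide (y), 22 mm high, and runs from 63 to 163 mm behind the origin. Axes as the spatula.
- rack: cooling rack, fixed on the bench: aluminium plate 150 x 150 x 8 mm with two steel bars on it, each 150 mm long (along x), 6 mm wide, 16 mm high, centre lines at y = +50 and -50 mm. Between them is a space 94 mm wide, 16 mm high, open at both ends. Origin: centre of the plate's underside; x runs along the bars, away from the robot.
- rack_rest (a point): middle of the rack's rest plane: midway between its two bars at the height of their tops, 24 mm above the bench. Axes as the rack. Empty at the start.
- drawer_rest (a point): middle of the drawer's rest plane, 59 mm above the bench; moves with the drawer. x points into the oven, y across the drawer back to the robot. Two bars 150 mm long (along y), 6 mm wide, 14 mm high stand at x = +50 and -50 mm on a flat tray 200 mm wide with no side rims; the space between them, 94 mm wide and 14 mm high, is open at the tray's sides.
- oven: grey benchtop reflow oven, fixed, 290 mm wide (y), 310 mm deep (x), 150 mm high; origin: foot of its front face's middle, x points into the oven. The drawer's front panel is 230 mm wide, 15 mm thick, its top 106 mm above the bench, its inner face 105 mm in front (-x) of drawer_rest.
- drawer_handle (a point): middle of the drawer's steel bar handle: 120 mm long along y, about 10 mm thick, 75 mm above the bench, 35 mm out from the front panel; 50 mm from the oven's face when the drawer is home. Axes as drawer_rest: pushing along +x closes the drawer.
- drawer (a joint): how far the drawer is out, in m: 0 = home, 0.21 to 0.23 at the start. Slides with about 2 N of friction plus 8 N per m/s; from 13 mm out a sprung catch adds up to 6 N until about 6 mm out, then draws the drawer home to its stop and holds it.
- reel: grey solder reel, 64 mm across, 50 mm high, standing beyond the work; origin: centre of its underside.
- tape: roll of yellow tape lying flat, 100 mm across, 24 mm high; origin: centre of its underside.
- tin: open metal tin, 72 mm across, 85 mm high; origin: centre of its underside.
Mind the look-alikes: they are no part of the job. Leave any orange or red look-alike of the spatula alone.

How it is judged:
By the outcome, as a careful person would: the job done as asked, in the order asked, and still so for the second after the job is handed in, with the robot touching nothing.
It also fails if it takes over 72 s, if anything falls off the work surface, if the arm or the gripper's body presses on something with over 40 N, if the wrist force passes 120 N, or if a joint passes its speed limit or range.

## Working session

There is one attempt and no reset: what is moved stays moved. The work goes in short steps, Python scripts to look and compute and a tool call to move; the robot and the scene stay as the last step left them, time stands still between calls to the robot, and variables do not carry over. Pictures are saved under pics/ and viewed, about 8 in all and at most 12, crops included, and the job is handed in when it is done.

Besides the shell and the picture viewer there is one more tool, called after "Request:" as name(argument=value, ...), one argument or row to a line, values as JSON. jog_arm: Moves the arm, as the interface text tells. Its arguments: {"type":"object","properties":{"translation":{"type":"array"},"turn":{"type":"array"},"grip":{"type":"number"},"grip_force":{"type":"number"}},"required":["translation","turn"]}

```bash
mkdir -p pics
cat > h.py <<'E'
import numpy as np, cv2
from workcell import manip
def ray(p,uv):
    d=p["pose"][:3,:3]@np.linalg.solve(p["mtx"],[uv[0],uv[1],1.]); return p["pose"][:3,3],d
def atz(p,uv,z):
    o,d=ray(p,uv); return o+d*(z-o[2])/d[2]
def tri(obs):
    A=np.zeros((3,3));b=np.zeros(3)
    for p,uv in obs:
        o,d=ray(p,uv); d=d/np.linalg.norm(d); M=np.eye(3)-np.outer(d,d); A+=M;b+=M@o
    return np.linalg.solve(A,b)
def proj(p,X):
    T=np.linalg.inv(p["pose"]); c=T[:3,:3]@np.asarray(X)+T[:3,3]; q=p["mtx"]@c; return q[:2]/q[2]
def save(p,n): cv2.imwrite("pics/"+n,p["frame"][:,:,::-1])
E
python3 - <<'E'
from h import *
np.set_printoptions(precision=3,suppress=True)
o=manip.get_obs(); print(o, manip.hold_point_z)
P={c:manip.camera(c) for c in("scene","top")}
im=np.hstack([P[c]["frame"] for c in P]); cv2.imwrite("pics/a.png",cv2.resize(im[:,:,::-1],(1120,420))) 
for c in P: save(P[c],c+"0.png"); print(c,P[c]["pose"])
for n in ["panel","spatula","spatula_grip","rack","rack_rest","drawer_rest","oven","drawer_handle","reel","tape","tin"]:
    for c in P:
        print(n,c,[(np.round(r["at"]),round(r["confidence"],2)) for r in manip.pinpoint(P[c],n)][:4])
E
```

```text
{'clock': 0.0, 'joint_pos': array([-1.197,  0.333, -0.065,  1.461,  0.022,  1.35 , -0.088]), 'joint_velocities': array([-0.001,  0.   , -0.   , -0.003,  0.001, -0.001, -0.001]), 'tau': array([ -0.001, -62.54 ,   0.049, -39.163,   0.016,   0.009,   0.   ]), 'position': array([0.241, 0.576, 0.231]), 'ee_rot': array([ 0.197,  0.98 , -0.001, -0.   ]), 'ft_force': array([ 0.076,  0.034, -0.131]), 'torque': array([ 0.012, -0.004,  0.006]), 'grip_width': 1.000477518750881} 0.0187
scene [[-0.164  0.562 -0.811  1.385]
 [ 0.986  0.084 -0.141  0.09 ]
 [-0.011 -0.823 -0.568  0.654]
 [ 0.     0.     0.     1.   ]]
top [[-0.01  -0.999  0.048  0.482]
 [-1.     0.011  0.007 -0.065]
 [-0.008 -0.048 -0.999  1.247]
 [ 0.     0.     0.     1.   ]]
panel scene []
panel top [(array([208., 194.]), 0.92)]
spatula scene [(array([190., 169.]), 0.86), (array([108., 210.]), 0.72), (array([165., 224.]), 0.56)]
spatula top [(array([402., 287.]), 0.75), (array([446., 206.]), 0.72), (array([388., 194.]), 0.57), (array([322., 197.]), 0.31)]
spatula_grip scene [(array([159., 159.]), 0.84), (array([ 79., 208.]), 0.75)
[... 176 characters left out ...]
 (array([318., 214.]), 0.52)]
rack top [(array([321., 198.]), 0.71)]
rack_rest scene [(array([238., 220.]), 0.6), (array([423., 246.]), 0.42)]
rack_rest top [(array([323., 201.]), 0.57)]
drawer_rest scene [(array([384., 221.]), 0.83)]
drawer_rest top [(array([253., 187.]), 0.58)]
oven scene [(array([423., 248.]), 0.76)]
oven top [(array([175., 201.]), 0.62)]
drawer_handle scene [(array([318., 214.]), 0.63)]
drawer_handle top [(array([255., 191.]), 0.96)]
reel scene [(array([182., 257.]), 0.88), (array([182., 189.]), 0.58), (array([379., 223.]), 0.17)]
reel top []
tape scene [(array([225., 277.]), 0.94)]
tape top []
tin scene [(array([285., 300.]), 0.61)]
tin top [(array([271., 133.]), 0.88)]
```

View pics/top0.png

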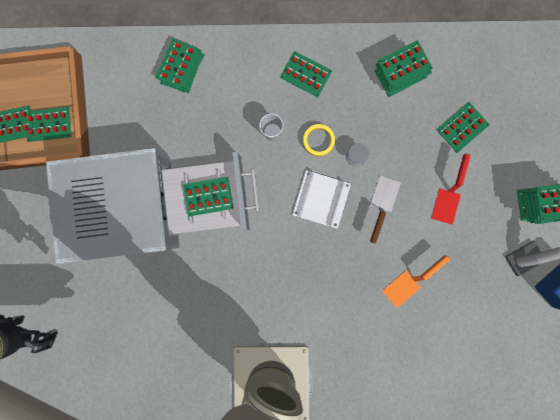

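View pics/scene0.png

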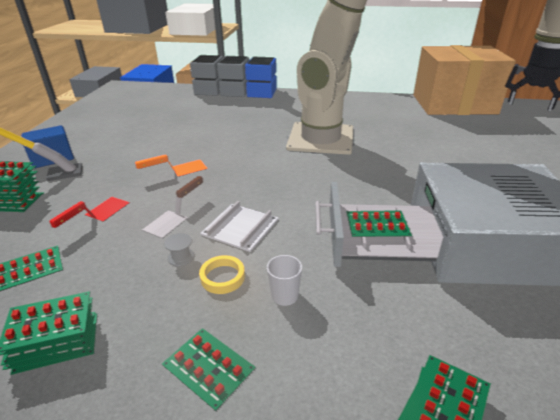

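The two views show the drawer with its panel (top 208,194), the rack (top 322,198), the reel (358,153), the tape (319,139) and the tin (271,126). There are three spatulas: steel with a brown handle (top 386,194 and scene 165,224), red (447,206) and orange (402,288). Only the steel one with the wooden handle fits the description, so I'll confirm it in a crop while measuring.

```bash
cat >> h.py <<'E'
def poly(p,mask,z):
    "min-area rectangle of mask mapped on plane z: centre, sides, long-side yaw(deg)"
    c,_=cv2.findContours(mask.astype(np.uint8),cv2.RETR_EXTERNAL,cv2.CHAIN_APPROX_NONE); c=max(c,key=cv2.contourArea)
    w=np.array([atz(p,q[0],z)[:2] for q in c],np.float32)*1000
    (cx,cy),(a,b),t=cv2.minAreaRect(w); return np.round([cx,cy,a,b,t],1)
E
python3 - <<'E'
from h import *
np.set_printoptions(precision=4,suppress=True)
P={c:manip.camera(c) for c in("scene","top","wrist")}
t=P["top"]; s=P["scene"]
cv2.imwrite("pics/crop1.png",cv2.resize(t["frame"][130:250,160:420,::-1],(780,360),interpolation=cv2.INTER_CUBIC))
def near(c,n,uv):
    r=[q["at"] for q in manip.pinpoint(P[c],n)]
    return min(r,key=lambda a:np.hypot(*(np.array(a)-uv)))
for n,ut,us in [("spatula",(388,194),(165,224)),("spatula_grip",(379,217),(181,188)),("rack_rest",(323,201),(238,220)),("drawer_rest",(208,194),(384,221)),("drawer_handle",(255,191),(318,214))]:
    a,b=near("top",n,ut),near("scene",n,us); print(n,np.round(a),np.round(b),tri([(t,a),(s,b)]))
for n,z in [("panel",.061),("rack",.008),("spatula",0.01),("oven",.15)]:
    for r in manip.outline_of(t,n)[:4]: print(n,round(r["confidence"],2),np.round(r["extent"]),poly(t,r["mask"],z))
w=P["wrist"]; print(w["pose"],w["mtx"]); print("tin",atz(t,near("top","tin",(271,133)),0)); print("reel",atz(s,near("scene","reel",(182,257)),0),"tape",atz(s,near("scene","tape",(225,277)),0))
E
```

```text
spatula [387. 195.] [167. 226.] [ 0.5829 -0.3732 -0.0163]
spatula_grip [380. 215.] [185. 187.] [ 0.5163 -0.3314  0.0726]
rack_rest [322. 197.] [237. 222.] [ 0.5792 -0.1673  0.0172]Traceback (most recent call last):
  File "<stdin>", line 10, in <module>
  File "<stdin>", line 8, in near
ValueError: min() iterable argument is empty
```

View pics/crop1.png

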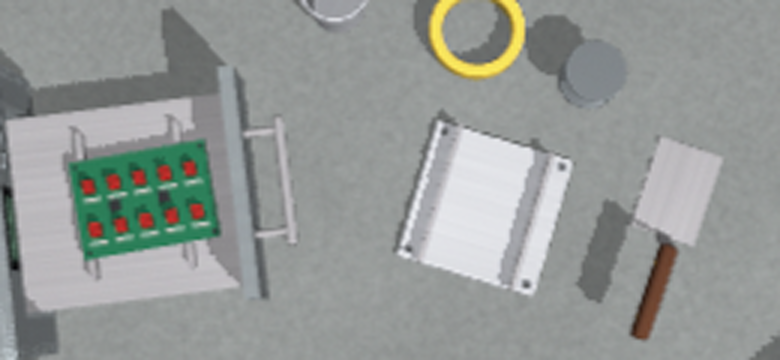

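The crop confirms it: the steel blade is at crop (680,190) and the brown handle runs to (645,330). The rack is at (487,205) and the panel sits on the drawer bars at (147,200).

Run:
```python
from h import *
np.set_printoptions(precision=4,suppress=True)
t=manip.camera("top"); w=manip.camera("wrist")
f=t["frame"]
for n,z in [("panel",.061),("rack",.008),("spatula",0.001),("oven",.15)]:
    for r in manip.outline_of(t,n)[:4]: print(n,round(r["confidence"],2),np.round(r["extent"]),poly(t,r["mask"],z))
S=lambda u,v:(160+u/3,130+v/3)
# blade corners, handle ends, rack corners, drawer bars ends, front panel top, handle bar from the crop
for nm,z,L in [("blade",.002,[(659,136),(722,156),(694,245),(634,222)]),("handle",.066,[(668,242),(640,337)]),("rack",.008,[(438,119),(573,158),(532,294),(398,254)]),
  ("barL",.059,[(77,130),(97,275)]),("barR",.059,[(172,118),(192,263)]),("panel",.0614,[(70,165),(205,139),(219,234),(86,259)]),("front",.106,[(228,67),(262,298)]),("dhandle",.08,[(280,118),(293,242)])]:
    print(nm,np.array([atz(t,S(*q),z)[:2]*1000 for q in L]).round(0).tolist())
print(w["pose"])
print([ (n,[(q["at"],round(q["confidence"],2)) for q in manip.pinpoint(t,n)]) for n in("drawer_handle","drawer_rest")])
```

```text
panel 0.57 [184. 176. 233. 216.] [581.6 184.  100.2 140.1   9.9]
rack 0.96 [293. 171. 350. 226.] [ 572.3 -165.9  151.6  149.4   72.3]
spatula 0.68 [385. 255. 447. 306.] [ 327.3 -460.5   70.7  224.1   39.9]
spatula 0.61 [432. 154. 470. 222.] [ 608.5 -578.7   71.2  231.4   73.1]
spatula 0.56 [374. 179. 398. 245.] [ 537.4 -349.8   73.2  209.9   70.4]
spatula 0.16 [162. 151. 260. 234.] [593.4 187.  246.5 300.8   4.9]
oven 0.75 [ 48. 149. 259. 263.] [564.  334.8 293.1 550.    6.5]
oven 0.69 [372. 173. 398. 242.] [ 531.  -316.3   60.   182.    70.4]
oven 0.59 [183. 175. 233. 216.] [573.8 165.3  92.7 130.    9.7]
blade [[646.0, -352.0], [624.0, -418.0], [530.0, -386.0], [555.0, -324.0]]
handle [[531.0, -344.0], [436.0, -314.0]]
rack [[666.0, -117.0], [623.0, -259.0], [480.0, -214.0], [523.0, -73.0]]
barL [[651.0, 253.0], [504.0, 232.0]]
barR [[663.0, 156.0], [515.0, 136.0]]
panel [[615.0, 259.0], [640.0, 122.0], [544.0, 108.0], [520.0, 243.0]]
front [[705.0, 92.0], [479.0, 60.0]]
dhandle [[658.0, 44.0], [534.0, 32.0]]
[[ 0.3873  0.8745  0.292   0.1659]
 [ 0.9219 -0.3676 -0.1221  0.6068]
 [ 0.0006  0.3165 -0.9486  0.3745]
 [ 0.      0.      0.      1.    ]]
[('drawer_handle', [([255.0, 189.7], 0.97), ([175.4, 198.9], 0.57), ([206.3, 195.0], 0.49), ([320.9, 198.7], 0.44)]), ('drawer_rest', [([352.7, 156.1], 0.4)])]
```

Request:
jog_arm(
  translation=[
    [20,-40,0],
    [40,-80,0],
    [60,-120,0],
    [80,-160,0],
    [100,-200,0],
    [120,-240,0],
    [140,-280,0],
    [160,-320,0],
    [180,-360,0],
    [200,-400,0],
    [220,-440,0],
    [240,-480,0],
  ],
  turn=[0,0,0,0,0,0,0,0,1,2,3,5],
)

```text
clock: 3.1
position: [0.4657, 0.1273, 0.2317]
ee_rot: [0.154, 0.988, 0.0, 0.0]
ft_force: [0.3, 0.5, 0.6]
grip_width: 1.004
```

Request:
jog_arm(
  translation=[
    [0,-38,0],
    [0,-76,0],
    [0,-114,0],
    [0,-152,0],
    [0,-190,0],
    [0,-228,0],
    [0,-266,0],
    [0,-304,0],
    [0,-342,0],
    [5,-380,0],
    [10,-418,0],
    [15,-440,0],
  ],
  turn=[0,0,0,0,0,0,0,0,0,0,0,0],
)

```text
clock: 4.1
position: [0.4798, -0.3169, 0.2321]
ee_rot: [0.155, 0.988, -0.0, 0.001]
ft_force: [-0.5, 0.1, 0.1]
grip_width: 1.002
```

Run:
```python
from h import *
np.set_printoptions(precision=4,suppress=True)
w=manip.camera("wrist"); save(w,"w1.png"); t=manip.camera("top")
o=manip.get_obs(); print(o["clock"],o["position"],o["ee_rot"])
for n in("spatula_grip","spatula","rack_rest"): print(n,[(q["at"],round(q["confidence"],2)) for q in manip.pinpoint(w,n)])
```

```text
4.2 [ 0.4797 -0.3169  0.2316] [ 0.1564  0.9877 -0.0009  0.0001]
spatula_grip [([62.3, 98.9], 0.8), ([267.4, 211.8], 0.66)]
spatula [([113.4, 279.0], 0.82), ([133.4, 19.7], 0.8), ([266.3, 261.9], 0.55)]
rack_rest [([432.2, 214.0], 0.77)]
```

View pics/w1.png

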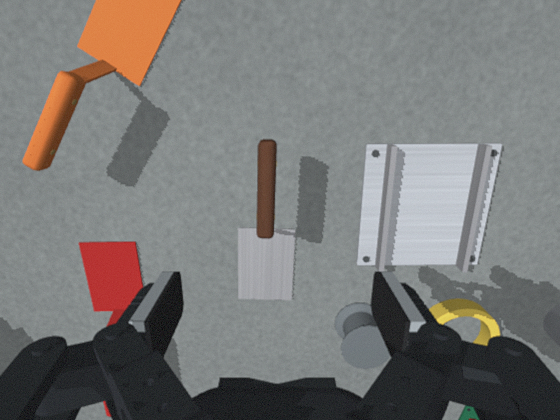

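The wrist view shows the steel blade with corners (238,228) to (293,300), its brown handle at (266,140–238), and the rack at (430,205). The fingers are at (165,310) and (395,310).

Run:
```python
from h import *
np.set_printoptions(precision=4,suppress=True)
w=manip.camera("wrist"); t=manip.camera("top"); s=manip.camera("scene")
f=lambda L,z:np.array([atz(w,q,z)[:2]*1000 for q in L]).round(0).tolist()
print("blade",f([(238,228),(295,229),(293,300),(238,299)],.002))
print("handle",f([(267,141),(265,238)],.060))
print("rack",f([(368,144),(502,144),(358,265)],.008))
pk=lambda p,n,uv:min([q["at"] for q in manip.pinpoint(p,n)],key=lambda a:np.hypot(*(np.array(a)-uv)))
for n,a,b,c in [("spatula_grip",(267,212),(379,217),(181,188)),("spatula",(266,262),(388,195),(167,226)),("rack_rest",(432,214),(322,197),(237,222))]:
    try:
        o=[(w,pk(w,n,a)),(t,pk(t,n,b)),(s,pk(s,n,c))]; X=tri(o); print(n,X,[np.round(proj(p,X)-u,1) for p,u in o], tri(o[:2]),tri(o[::2]))
    except Exception as e: print(n,e)
for r in manip.outline_of(w,"spatula"): 
    if r["mask"][270,265]:
        m=r["mask"].copy(); m[:242]=0; print("blade",poly(w,m,.002))
        m=r["mask"].copy(); m[222:]=0; print("handle",poly(w,m,.064)); break
for r in manip.outline_of(w,"rack"): print("rack",r["confidence"],np.round(r["extent"]),poly(w,r["mask"],.008))
```

```text
blade [[531.0, -379.0], [554.0, -313.0], [649.0, -344.0], [626.0, -413.0]]
handle [[437.0, -309.0], [530.0, -342.0]]
rack [[479.0, -207.0], [524.0, -67.0], [621.0, -252.0]]
spatula_grip [ 0.5081 -0.3391  0.0542] [array([0.5, 2.1]), array([1.7, 0.2]), array([2.1, 0.4])] [ 0.5096 -0.339   0.0403] [ 0.5069 -0.342   0.0542]
spatula [ 0.5637 -0.4281  0.0138] [array([-54.3,   3. ]), array([-40.7,  -6.4]), array([-17.7, -13.8])] [ 0.5014 -0.3832  0.257 ] [ 0.5905 -0.3685 -0.0068]
rack_rest min() iterable argument is empty
blade [ 596.7 -372.    70.8   85.    70.8]
handle [ 471.8 -326.6   19.4   81.1   69.4]
rack 0.87 [352. 142. 500. 272.] [ 574.7 -167.4  153.4  159.9   72.4]
```

Request:
jog_arm(
  translation=[
    [14,-10,-20],
    [28,-21,-50],
    [28,-21,-90],
    [28,-21,-125],
    [28,-21,-155],
    [28,-21,-180],
    [28,-21,-195],
    [28,-21,-195],
  ],
  turn=[-1,-1,-1,-1,-1,-1,-1,-1],
)

```text
clock: 5.72
position: [0.5067, -0.3325, 0.0332]
ee_rot: [0.162, 0.987, 0.001, -0.002]
ft_force: [-0.5, 0.2, -0.4]
grip_width: 0.999
```

Run:
```python
from h import *
w=manip.camera("wrist"); save(w,"w2.png"); print(manip.get_obs()["position"])
```

```text
[ 0.50767807 -0.33330693  0.03540783]
```

View pics/w2.png

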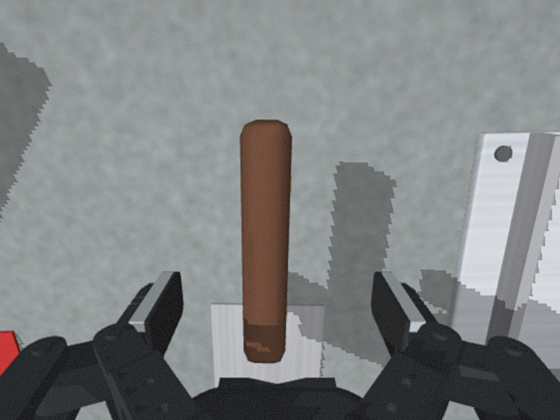

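The handle is about 13 px (5 mm) left of the finger midpoint, so I'll shift and close.

Request:
jog_arm(
  translation=[
    [-1,-5,1],
    [-1,-5,1],
  ],
  turn=[0,0],
)

```text
clock: 5.93
position: [0.507, -0.3399, 0.038]
ee_rot: [0.163, 0.987, 0.0, -0.0]
ft_force: [0.4, 0.4, 0.7]
grip_width: 1.002
```

Request:
jog_arm(
  translation=[
    [0,0,0],
    [0,0,0],
    [0,0,0],
    [0,0,0],
    [0,0,0],
    [0,0,0],
    [0,0,0],
    [0,0,0],
  ],
  turn=[0,0,0,0,0,0,0,0],
  grip=5,
  grip_force=110,
)

```text
clock: 6.6
position: [0.5071, -0.3398, 0.0384]
ee_rot: [0.163, 0.987, 0.0, -0.0]
ft_force: [-1.4, 2.4, 6.0]
grip_width: 0.191
```

Request:
jog_arm(
  translation=[
    [0,0,10],
    [0,0,40],
    [0,0,80],
    [0,0,120],
    [0,0,150],
    [0,0,150],
  ],
  turn=[0,0,0,0,0,0],
)

```text
clock: 7.1
position: [0.5091, -0.3419, 0.1955]
ee_rot: [0.163, 0.987, -0.001, 0.004]
ft_force: [0.6, -0.4, -1.6]
grip_width: 0.191
```

Run:
```python
from h import *
np.set_printoptions(precision=4,suppress=True)
w=manip.camera("wrist"); s=manip.camera("scene"); t=manip.camera("top"); save(w,"w3.png"); o=manip.get_obs(); print(o["position"],o["ee_rot"],o["ft_force"],o["torque"],o["grip_width"])
cv2.imwrite("pics/l.png",np.hstack([cv2.resize(w["frame"][200:420,100:460],(400,244)),cv2.resize(s["frame"][80:280,80:408],(400,244))])[:,:,::-1])
for p,n in((s,"scene"),(t,"top"),(w,"wrist")):
  for l in("spatula","spatula_grip"): print(n,l,[(q["at"],round(q["confidence"],2)) for q in manip.pinpoint(p,l)])
```

```text
[ 0.5068 -0.3394  0.188 ] [ 0.1627  0.9867  0.0005 -0.0004] [-0.1392  0.312  -1.5835] [ 0.054   0.0809 -0.0032] 0.18719429111430452
scene spatula [([106.7, 207.6], 0.92), ([191.2, 167.5], 0.89), ([158.1, 177.3], 0.72), ([381.5, 221.1], 0.38), ([173.3, 138.9], 0.28)]
scene spatula_grip [([160.5, 157.7], 0.95), ([172.4, 140.2], 0.74)]
top spatula [([400.7, 190.8], 0.79)]
top spatula_grip [([393.1, 216.6], 0.82), ([463.1, 175.1], 0.72)]
wrist spatula [([276.5, 357.9], 0.84)]
wrist spatula_grip [([276.5, 289.7], 0.85), ([99.6, 363.6], 0.82), ([40.5, 55.6], 0.61)]
```

View pics/l.png

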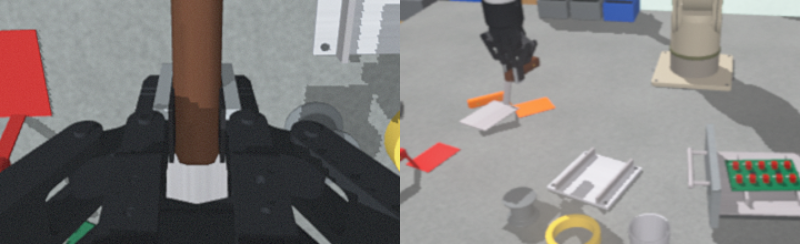

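The spatula is held: the blade is clear of the bench and the force reads 1.6 N. Next I'll estimate the droop and the blade pose.

Run:
```python
from h import *
from scipy.optimize import least_squares
from scipy.spatial.transform import Rotation as R
np.set_printoptions(precision=4,suppress=True)
s=manip.camera("scene"); t=manip.camera("top"); o=manip.get_obs(); tcp=o["position"]; print(tcp)
def quad(p,uv):
    f=p["frame"].astype(int); 
    m=None
    for r in manip.outline_of(p,"spatula"):
        if r["mask"][int(uv[1])-3:int(uv[1])+4,int(uv[0])-3:int(uv[0])+4].any(): m=r["mask"];break
    if m is None: print("no mask"); return None
    g=m&(f.max(2)-f.min(2)<30)&(f.mean(2)>140)
    n,l,st,_=cv2.connectedComponentsWithStats(g.astype(np.uint8)); i=1+st[1:,4].argmax()
    c,_=cv2.findContours((l==i).astype(np.uint8),cv2.RETR_EXTERNAL,cv2.CHAIN_APPROX_NONE)
    h=cv2.convexHull(c[0]); q=cv2.minAreaRect(h); 
    for e in np.linspace(1,15,60):
        a=cv2.approxPolyDP(h,e,True)
        if len(a)==4: break
    print(st[i],a[:,0].tolist()); return a[:,0]
quad(s,(158,177)); quad(t,(401,191))
dx=np.array([np.cos(np.radians(-19)),np.sin(np.radians(-19)),0])
print("pred level origin",tcp+[0,0,-.038]+.088*dx)
print("tri",tri([(s,(158.1,177.3)),(t,(400.7,190.8))]))
cv2.imwrite("pics/bl.png",np.hstack([cv2.resize(s["frame"][130:210,120:200],(390,390),interpolation=3),cv2.resize(t["frame"][150:230,360:440],(390,390),interpolation=3)])[:,:,::-1])
```

```text
[ 0.5069 -0.3397  0.1879]
[130 145  47  44 721] [[176, 170], [152, 188], [130, 181], [166, 145]]
[382 169  33  37 798] [[412, 175], [408, 196], [382, 201], [392, 169]]
pred level origin [ 0.5901 -0.3683  0.1499]
tri [ 0.5808 -0.372   0.1386]
```

View pics/bl.png

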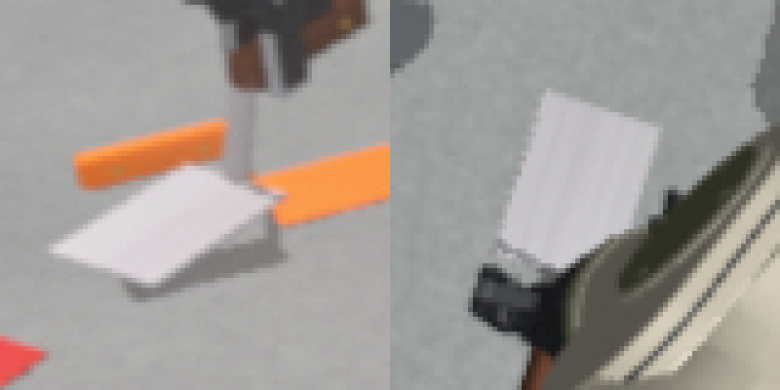

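Run:
```python
from h import *
from scipy.optimize import least_squares
from scipy.spatial.transform import Rotation as R
np.set_printoptions(precision=2,suppress=True)
s=manip.camera("scene"); t=manip.camera("top")
C={"n+":(.05,.035,.002),"n-":(.05,-.035,.002),"r+":(-.05,.035,.002),"r-":(-.05,-.035,.002)}
O=[(s,"n-",(130.3,181.3)),(s,"n+",(151.8,188.5)),(s,"r+",(177.8,171)),(s,"r-",(157.9,163.8)),(t,"n+",(391.8,168.5)),(t,"n-",(415.8,176.1)),(t,"r+",(382.6,198.8))]
def res(x,full=False):
    M=R.from_euler("ZYX",[x[3],x[4],x[5]],degrees=True)
    return np.concatenate([proj(p,x[:3]+M.apply(C[k]))-u-.0 for p,k,u in O]+[[x[5]/2]])
r=least_squares(res,[.59,-.37,.14,-19,0,0],x_scale=[.01,.01,.01,1,1,1]); print(r.x[:3]*1000,r.x[3:],r.fun)
```

```text
[ 589.15 -369.18  144.98] [-19.18  -0.2   -0.11] [-1.53  0.32 -1.44  0.38  0.77 -0.83 -0.18  0.1  -0.19 -0.7  -0.46 -0.46
 -1.97  2.57 -0.06]
```

Request:
jog_arm(
  translation=[
    [0,0,-30],
    [0,0,-70],
    [0,0,-105],
    [0,0,-130],
    [0,0,-142],
    [0,0,-143],
    [0,0,-143],
    [0,0,-143],
  ],
  turn=[0,0,0,0,0,0,0,0],
)

```text
clock: 8.52
position: [0.5081, -0.3406, 0.0472]
ee_rot: [0.163, 0.987, -0.0, 0.001]
ft_force: [0.6, 0.1, -1.0]
grip_width: 0.191
```

Request:
jog_arm(
  translation=[
    [0,0,-1],
    [0,0,-1],
  ],
  turn=[0,0],
)

```text
clock: 8.68
position: [0.5092, -0.3413, 0.048]
ee_rot: [0.163, 0.987, -0.001, 0.002]
ft_force: [-0.6, -1.5, -2.2]
grip_width: 0.19
```

Request:
jog_arm(
  translation=[
    [0,0,-1],
    [0,0,-1],
  ],
  turn=[0,0],
)

```text
clock: 8.85
position: [0.5097, -0.3416, 0.0478]
ee_rot: [0.163, 0.987, -0.001, 0.003]
ft_force: [-0.2, 0.0, -1.8]
grip_width: 0.194
```

Request:
jog_arm(
  translation=[
    [0,0,-1],
    [0,0,-1],
  ],
  turn=[0,0],
)

```text
clock: 9.02
position: [0.5098, -0.3415, 0.047]
ee_rot: [0.163, 0.987, -0.001, 0.003]
ft_force: [-0.5, -0.3, -2.7]
grip_width: 0.19
```

Request:
jog_arm(
  translation=[
    [0,0,-1],
    [0,0,-1],
  ],
  turn=[0,0],
)

```text
clock: 9.18
position: [0.5097, -0.3415, 0.0457]
ee_rot: [0.163, 0.987, -0.001, 0.003]
ft_force: [-0.8, 0.1, -2.0]
grip_width: 0.195
```

Request:
jog_arm(
  translation=[
    [0,0,-2],
    [0,0,-3],
    [0,0,-3],
  ],
  turn=[0,0,0],
)

```text
clock: 9.43
position: [0.5095, -0.3413, 0.0423]
ee_rot: [0.163, 0.987, -0.001, 0.003]
ft_force: [-0.1, 0.4, -2.0]
grip_width: 0.188
```

Request:
jog_arm(
  translation=[
    [0,0,-2],
    [0,0,-2],
  ],
  turn=[0,0],
)

```text
clock: 9.6
position: [0.5093, -0.3412, 0.0399]
ee_rot: [0.163, 0.987, -0.001, 0.003]
ft_force: [-0.4, 1.0, -2.6]
grip_width: 0.188
```

Request:
jog_arm(
  translation=[
    [0,0,-2],
    [0,0,-2],
  ],
  turn=[0,0],
)

```text
clock: 9.77
position: [0.5095, -0.3413, 0.0383]
ee_rot: [0.163, 0.987, -0.0, 0.003]
ft_force: [-2.6, 0.9, 3.7]
grip_width: 0.187
```

Contact comes at TCP z≈39 mm, so droop is tiny and the blade underside is about 38.5 mm below the TCP. Next I'll lift and look down at the rack, then at the drawer.

Request:
jog_arm(
  translation=[
    [0,0,30],
    [0,5,65],
    [10,25,100],
    [20,45,130],
    [35,70,160],
    [50,95,190],
    [60,120,220],
    [70,145,245],
    [80,165,260],
    [80,171,262],
    [80,171,262],
  ],
  turn=[0,0,0,0,0,0,0,0,0,0,0],
)

```text
clock: 10.68
position: [0.5905, -0.1681, 0.3008]
ee_rot: [0.161, 0.987, -0.0, 0.004]
ft_force: [-0.1, -1.0, -1.9]
grip_width: 0.189
```

```bash
cat > look.py <<'E'
import sys
from h import *
np.set_printoptions(precision=4,suppress=True)
w=manip.camera("wrist"); save(w,sys.argv[1]); o=manip.get_obs(); print(o["clock"],o["position"],o["ee_rot"]); np.savez("pics/"+sys.argv[1]+".npz",pose=w["pose"],mtx=w["mtx"])
for a in sys.argv[2:]:
    n,z=a.split(":")
    for r in manip.outline_of(w,n)[:2]: print(n,round(r["confidence"],2),np.round(r["extent"]),poly(w,r["mask"],float(z)))
    for q in manip.pinpoint(w,n)[:2]: print("  at",np.round(q["at"]),round(q["confidence"],2),atz(w,q["at"],float(z)))
E
python3 look.py rack.png rack:.008 rack_rest:.024
```

```text
10.7333 [ 0.5894 -0.17    0.2999] [ 0.1622  0.9868 -0.0005  0.0028]
rack 0.6 [218.  84. 336. 203.] [ 573.6 -165.9  149.   153.3   72.5]
rack_rest 0.91 [217.  88. 335. 206.] [ 571.8 -165.1  143.9  149.4   72.4]
```

Request:
jog_arm(
  translation=[
    [0,38,0],
    [0,76,0],
    [0,114,0],
    [0,152,0],
    [0,190,0],
    [0,228,0],
    [0,266,0],
    [0,304,0],
    [0,330,0],
    [0,345,0],
    [0,345,0],
  ],
  turn=[2,5,8,11,14,17,20,23,26,27,27],
)

```text
clock: 11.85
position: [0.588, 0.1765, 0.2984]
ee_rot: [-0.073, 0.997, 0.0, 0.002]
ft_force: [-0.4, 0.1, -1.6]
grip_width: 0.189
```

```bash
python3 look.py dr.png panel:.0614 drawer_rest:.059
python3 -c "
import cv2,numpy as np
a=cv2.imread('pics/rack.png');b=cv2.imread('pics/dr.png');cv2.imwrite('pics/both.png',np.hstack([a[:,100:480],b[:,90:510]]))"
```

```text
11.9 [0.5885 0.1735 0.2987] [-0.0713  0.9975 -0.0006  0.0019]
panel 0.78 [221. 120. 346. 211.] [573.2 227.4 102.1  53.1   9.7]
drawer_rest 0.79 [147.  50. 414. 273.] [593.9 173.8 263.3 293.5   6.3]
```

View pics/both.png

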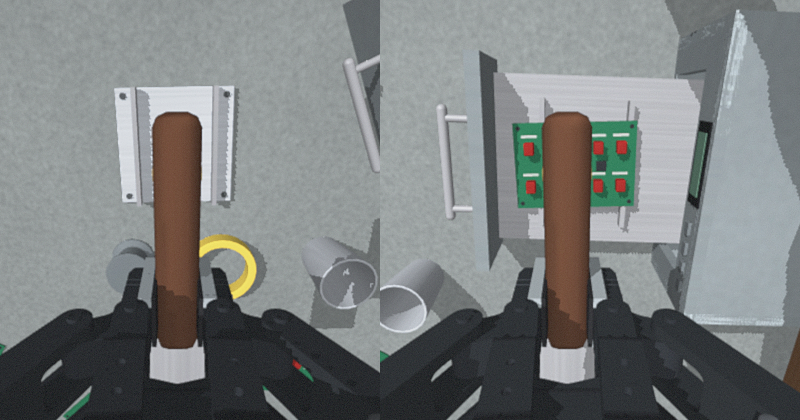

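The left crop shows the rack plate with corners (115,87), (238,87), (121,204) and (233,201). The right crop shows the panel at (513–635,121–208), the right bar's ends at (629,100) and (624,230), and the drawer handle at (441,107)–(450,214).

Run:
```python
from h import *
D=np.load("pics/dr.png.npz"); K=np.load("pics/rack.png.npz")
def f(p,L,z,off): return np.array([atz(p,(u+off,v),z)[:2]*1000 for u,v in L]).round(1)
def ang(a,b): d=b-a; return round(float(np.degrees(np.arctan2(d[1],d[0]))),1)
c=f(D,[(513,124),(635,121),(635.5,206),(516,208)],.0614,-290); print("panel",c.tolist(),c.mean(0),ang(c[1],c[2]),ang(c[0],c[3]),ang(c[0],c[1])-90,ang(c[3],c[2])-90)
b=f(D,[(629,100),(624,230)],.059,-290); print("barR",b.tolist(),ang(b[0],b[1]),b.mean(0))
b=f(D,[(545,98),(546,122)],.059,-290); print("barL",b.tolist())
b=f(D,[(495,72),(480,52)],.106,-290);print("front",b.tolist())
b=f(D,[(441,107),(450,214)],.08,-290); print("handle",b.tolist(),ang(*b),b.mean(0))
b=f(D,[(502,74),(698,80),(690,242)],.045,-290); print("tray",b.tolist(),ang(b[1],b[2]),ang(b[0],b[1])-90)
c=f(K,[(115,87),(238,87),(233,201),(121,204)],.008,100); print("rack",c.tolist(),c.mean(0),ang(c[0],c[3]),ang(c[1],c[2]),ang(c[0],c[1])-90,ang(c[3],c[2])-90)
o=manip.get_obs(); a=o["ee_rot"]; th=2*np.degrees(np.arctan2(a[1],a[0]))-90; print("jaw",th,"spat dir",th-90)
```

```text
panel [[544.1, 108.2], [521.0, 242.5], [618.8, 264.2], [642.4, 121.1]] [581.575 184.   ] 12.5 7.5 9.799999999999997 9.400000000000006
barR [[500.1, 231.7], [652.6, 257.2]] 9.5 [576.35 244.45]
barL [[511.5, 140.0], [536.7, 144.3]]
front [[494.7, 93.4], [479.6, 78.4]]
handle [[536.0, 34.6], [654.3, 48.0]] 6.5 [595.15  41.3 ]
tray [[493.5, 88.5], [467.8, 306.4], [662.0, 349.8]] 12.6 6.700000000000003
rack [[478.5, -212.0], [527.0, -67.6], [668.1, -113.0], [622.8, -261.5]] [ 574.1   -163.525] -18.9 -17.8 -18.599999999999994 -17.0
jaw 97.9067750162393 spat dir 7.906775016239294
```

Request:
jog_arm(
  translation=[
    [-35,-3,0],
    [-70,-6,0],
    [-105,-8,0],
    [-140,-11,0],
    [-170,-14,0],
    [-195,-16,0],
    [-203,-16,0],
    [-203,-16,-40],
    [-203,-16,-80],
    [-203,-16,-110],
    [-203,-16,-110],
    [-203,-16,-110],
  ],
  turn=[0,0,0,0,0,0,0,0,0,0,0,0],
)

```text
clock: 13.1
position: [0.386, 0.1535, 0.1896]
ee_rot: [-0.068, 0.998, -0.001, 0.002]
ft_force: [0.5, 0.8, -0.4]
grip_width: 0.189
```

Request:
jog_arm(
  translation=[
    [0,10,-30],
    [0,10,-60],
    [0,10,-85],
    [0,10,-97],
    [0,10,-100],
    [0,10,-100],
    [0,10,-100],
  ],
  turn=[0,0,0,0,0,0,0],
)

```text
clock: 13.68
position: [0.3875, 0.1642, 0.0916]
ee_rot: [-0.068, 0.998, -0.0, 0.003]
ft_force: [0.0, -0.3, -1.4]
grip_width: 0.188
```

Run:
```python
from h import *
s=manip.camera("scene"); t=manip.camera("top"); o=manip.get_obs(); a=o["ee_rot"]; print(o["clock"],o["position"],a,2*np.degrees(np.arctan2(a[1],a[0]))-180, o["ft_force"])
cv2.imwrite("pics/pre.png",np.hstack([cv2.resize(s["frame"][155:275,320:450],(433,400),interpolation=3),cv2.resize(t["frame"][150:270,160:270],(367,400),interpolation=3)])[:,:,::-1])
```

```text
13.7833 [0.38719871 0.16420639 0.09130933] [-6.78150803e-02  9.97693814e-01 -2.40011031e-04  2.84791062e-03] 7.77703630102539 [-0.3867508  -0.35503546 -1.55298032]
```

View pics/pre.png

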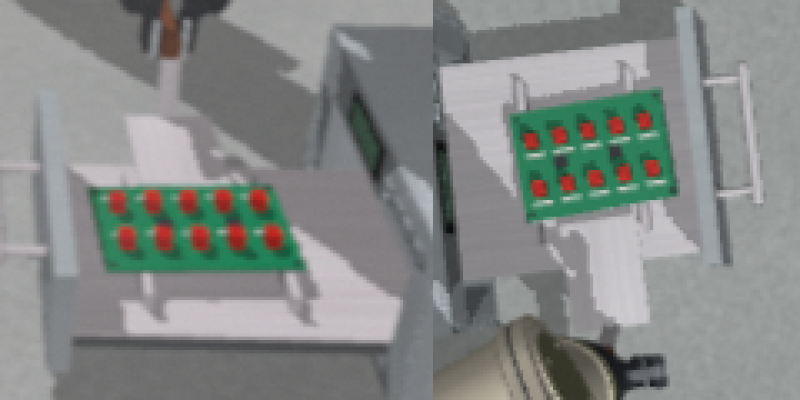

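The blade is lined up between the bars, slightly nearer the front-side bar. I'll nudge it 2 mm toward the oven, drop 2 mm and slide in.

Request:
jog_arm(
  translation=[
    [0,2,-2],
    [0,2,-2],
    [8,3,-2],
    [18,4.5,-2],
    [28,6,-2],
    [38,7,-2],
    [48,8.5,-2],
    [58,10,-2],
    [68,11,-2],
    [78,12.5,-2],
    [86,14,-2],
    [92,14.5,-2],
  ],
  turn=[0,0,0,0,0,0,0,0,0,0,0,0],
)

```text
clock: 14.78
position: [0.4802, 0.1789, 0.0892]
ee_rot: [-0.068, 0.998, -0.0, 0.003]
ft_force: [-0.8, 0.0, -2.1]
grip_width: 0.192
```

Run:
```python
from h import *
s=manip.camera("scene"); t=manip.camera("top"); o=manip.get_obs(); a=o["ee_rot"]; print(o["clock"],o["position"],a,2*np.degrees(np.arctan2(a[1],a[0]))-180, o["ft_force"])
for p in(s,t):
  for r in manip.outline_of(p,"panel")[:1]: print(r["confidence"],np.round(r["extent"]),poly(p,r["mask"],.061))
cv2.imwrite("pics/in.png",np.hstack([cv2.resize(s["frame"][155:245,330:430],(444,400),interpolation=3),cv2.resize(t["frame"][165:255,180:260],(356,400),interpolation=3)])[:,:,::-1])
```

```text
14.8833 [0.48004216 0.17865554 0.08922262] [-6.76122210e-02  9.97707181e-01 -4.46517280e-04  2.96119408e-03] 7.753739873344529 [-1.10653198 -0.82015428 -2.49595136]
0.89 [346. 211. 412. 235.] [585.6 182.4 101.5 140.2  10.5]
0.66 [186. 178. 233. 213.] [579.7 183.3 100.  140.2  10.7]
```

View pics/in.png

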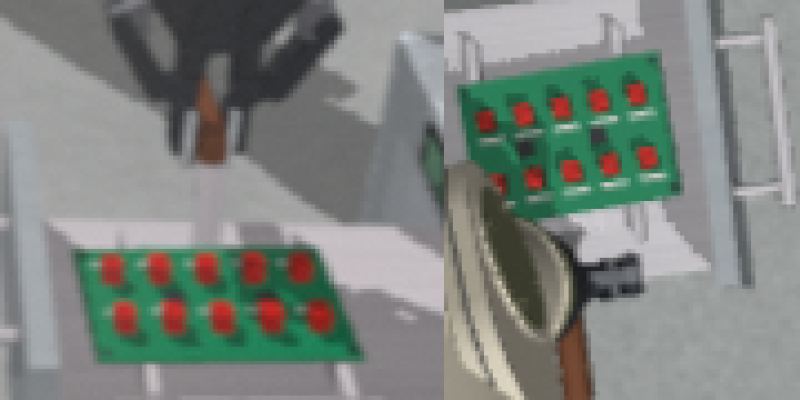

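The blade is under the panel, which hasn't moved, and the neck still clears its edge. I'll go 4 mm further and lift straight up.

Request:
jog_arm(
  translation=[
    [2,0,0],
    [4,0.5,0],
    [4,0.5,2],
    [4,0.5,4],
    [4,0.5,6],
    [4,0.5,8],
    [4,0.5,10],
    [4,0.5,12],
    [4,0.5,15],
    [4,0.5,18],
    [4,0.5,21],
    [4,0.5,24],
  ],
  turn=[0,0,0,0,0,0,0,0,0,0,0,0],
)

```text
clock: 15.98
position: [0.483, 0.179, 0.1135]
ee_rot: [-0.068, 0.998, -0.0, 0.003]
ft_force: [0.8, 0.1, -3.2]
grip_width: 0.19
```

Request:
jog_arm(
  translation=[
    [0,0,4],
    [0,0,9],
    [0,0,15],
    [0,0,22],
    [0,0,30],
    [0,0,38],
    [0,0,46],
    [0,0,54],
    [0,0,60],
    [0,0,64],
    [0,0,65],
    [0,0,65],
  ],
  turn=[0,0,0,0,0,0,0,0,0,0,0,0],
)

```text
clock: 16.98
position: [0.483, 0.1791, 0.1787]
ee_rot: [-0.068, 0.998, -0.0, 0.003]
ft_force: [0.6, 0.0, -2.7]
grip_width: 0.189
```

```bash
cat > st.py <<'E'
from h import *
np.set_printoptions(precision=4,suppress=True)
s=manip.camera("scene"); t=manip.camera("top"); o=manip.get_obs(); a=o["ee_rot"]; T=o["position"]; y=2*np.arctan2(a[1],a[0])-np.pi
B=T+[.088*np.cos(y),.088*np.sin(y),-.0385]
print("clock",o["clock"],"tcp",T,"yaw",np.degrees(y),"F",o["ft_force"],"M",o["torque"],"blade",B)
for p,n in((s,"scene"),(t,"top")):
  for r in manip.outline_of(p,"panel")[:6]:
    q=poly(p,r["mask"],B[2]+.0035); d=q[:2]/1000-B[:2]
    if np.hypot(*d)<.1: print(n,round(r["confidence"],2),q,"rel",np.round(1000*np.array([d@[np.cos(y),np.sin(y)],d@[-np.sin(y),np.cos(y)]]),1))
save(s,"s_last.png"); save(t,"t_last.png")
E
python3 st.py
```

```text
clock 17.0833 tcp [0.4828 0.179  0.1781] yaw 7.766818038603856 F [-0.268  -0.6024 -3.4042] M [-0.0165  0.2419 -0.0173] blade [0.57   0.1908 0.1396]
top 0.89 [582.6 183.2 102.6 142.5   9.2] rel [11.5 -9.3]
```

The panel is lifted (force −3.4 N), sitting about 10 mm forward and 9 mm to the side on the blade. I'll carry it slowly to above the rack.

Request:
jog_arm(
  translation=[
    [0,0,4],
    [0,-3,10],
    [0,-9,17],
    [0,-18,22],
    [0,-30,25],
    [0,-44,25],
    [0,-60,25],
    [0,-77,25],
    [0,-94,25],
    [0,-111,25],
    [0,-128,25],
    [0,-145,25],
  ],
  turn=[0,-0.2,-0.6,-1.2,-2.2,-3.4,-4.8,-6.4,-8,-9.6,-11.2,-12.8],
)

```text
clock: 18.18
position: [0.4826, 0.032, 0.203]
ee_rot: [0.046, 0.999, -0.001, 0.002]
ft_force: [-0.3, -0.2, -3.5]
grip_width: 0.19
```

Request:
jog_arm(
  translation=[
    [0,-17,0],
    [0,-34,0],
    [0,-51,0],
    [0,-68,0],
    [0,-85,0],
    [0,-102,0],
    [0,-117,0],
    [0,-131,0],
    [0,-142,0],
    [0,-151,0],
    [0,-157,0],
    [0,-161,0],
  ],
  turn=[-1.6,-3.2,-4.8,-6.4,-8,-9.4,-10.8,-12,-13,-13.7,-14.1,-14.3],
)

```text
clock: 19.18
position: [0.4826, -0.1297, 0.2029]
ee_rot: [0.17, 0.985, -0.001, 0.002]
ft_force: [0.6, 0.1, -3.0]
grip_width: 0.192
```

Request:
jog_arm(
  translation=[
    [0,0,0],
    [0,0,0],
    [0,0,0],
  ],
  turn=[0,0,0],
)

```text
clock: 19.43
position: [0.4827, -0.129, 0.2029]
ee_rot: [0.169, 0.986, -0.001, 0.002]
ft_force: [0.3, -0.2, -3.4]
grip_width: 0.192
```

```bash
python3 st.py
```

```text
clock 19.5333 tcp [ 0.4827 -0.129   0.2029] yaw -19.5037745513077 F [ 0.4424  0.8759 -2.732 ] M [0.1154 0.2574 0.0014] blade [ 0.5657 -0.1584  0.1644]
scene 0.66 [ 575.8 -169.8  141.9  102.6   72.8] rel [13.4 -7.4]
top 0.84 [ 575.8 -171.2  143.2   98.3   74. ] rel [13.8 -8.7]
```

Request:
jog_arm(
  translation=[
    [-1,1,-3],
    [-2,2,-10],
    [-3.5,4,-20],
    [-3.5,4,-32],
    [-3.5,4,-45],
    [-3.5,4,-58],
    [-3.5,4,-71],
    [-3.5,4,-84],
    [-3.5,4,-95],
    [-3.5,4,-103],
    [-3.5,4,-108],
    [-3.5,4,-110],
  ],
  turn=[-0.2,-0.5,-1,-1,-1,-1,-1,-1,-1,-1,-1,-1],
)

```text
clock: 20.63
position: [0.4788, -0.1252, 0.0921]
ee_rot: [0.178, 0.984, -0.001, 0.001]
ft_force: [0.0, 0.0, -3.2]
grip_width: 0.191
```

```bash
python3 st.py; python3 -c "
import cv2,numpy as np
s=cv2.imread('pics/s_last.png');t=cv2.imread('pics/t_last.png')
cv2.imwrite('pics/ov.png',np.hstack([cv2.resize(s[150:270,180:300],(400,400),interpolation=3),cv2.resize(t[150:240,280:370],(400,400),interpolation=3)]))"
```

```text
clock 20.7333 tcp [ 0.4792 -0.1253  0.0928] yaw -20.53252273380098 F [-0.2536 -0.6555 -3.4149] M [0.1085 0.2359 0.0177] blade [ 0.5616 -0.1561  0.0543]
top 0.65 [ 570.7 -169.4  136.4   93.6   70.9] rel [13.2 -9.2]
```

View pics/ov.png

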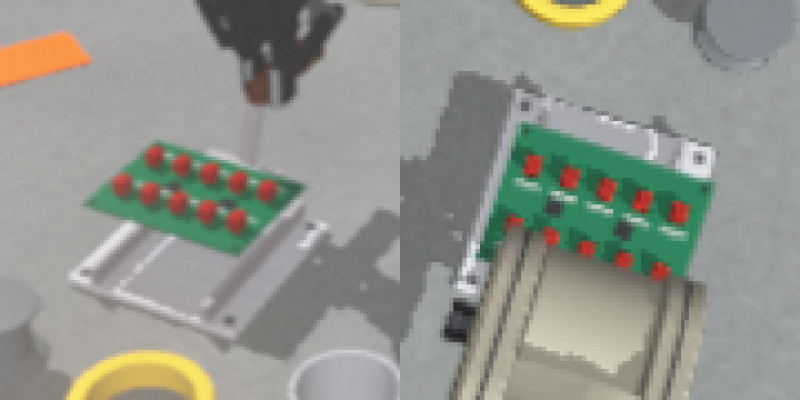

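The panel is above the rack and square to its bars. I'll lower it gently.

Request:
jog_arm(
  translation=[
    [0,0,-4],
    [0,0,-10],
    [0,0,-16],
    [0,0,-21],
    [0,0,-25],
    [0,0,-28],
    [0,0,-30],
    [0,0,-32],
    [0,0,-34],
    [0,0,-36],
    [0,0,-38],
    [0,0,-39],
  ],
  turn=[0,0,0,0,0,0,0,0,0,0,0,0],
)

```text
clock: 21.83
position: [0.4797, -0.1253, 0.0543]
ee_rot: [0.178, 0.984, -0.001, 0.002]
ft_force: [0.7, 0.8, -1.5]
grip_width: 0.189
```

Request:
jog_arm(
  translation=[
    [0,0,0],
    [0,0,0],
    [0,0,0],
  ],
  turn=[0,0,0],
)

```text
clock: 22.08
position: [0.4798, -0.1253, 0.0544]
ee_rot: [0.178, 0.984, -0.001, 0.003]
ft_force: [0.3, -0.1, -1.4]
grip_width: 0.188
```

```bash
python3 st.py
```

```text
clock 22.1833 tcp [ 0.4798 -0.1253  0.0544] yaw -20.523817829379986 F [ 0.2567  0.5883 -2.1205] M [ 0.0328  0.1099 -0.0094] blade [ 0.5622 -0.1562  0.0159]
scene 0.65 [ 563.8 -171.5  144.3  103.    71.4] rel [  6.9 -13.8]
top 0.6 [ 571.6 -168.6  143.2   99.4   72.3] rel [13.2 -8.4]
```

The rack now carries the panel (wrist force back to about −1.7 N), and its yaw and position match the rack. I'll draw the blade out along the rack axis.

Request:
jog_arm(
  translation=[
    [-5,1.6,0],
    [-14,4.5,0],
    [-24,7.7,0],
    [-34,10.9,0],
    [-44,14,0],
    [-54,17.3,0],
    [-64,20.5,0],
    [-74,23.7,0],
    [-84,26.9,0],
    [-92,29.4,0],
    [-100,32,0],
    [-100,32,0],
  ],
  turn=[0,0,0,0,0,0,0,0,0,0,0,0],
)

```text
clock: 23.28
position: [0.3777, -0.0925, 0.054]
ee_rot: [0.178, 0.984, -0.0, 0.002]
ft_force: [-0.8, 0.0, -1.8]
grip_width: 0.189
```

```bash
python3 st.py
```

```text
clock 23.3833 tcp [ 0.3796 -0.093   0.0544] yaw -20.498956727812427 F [ 0.5455 -0.7543 -1.285 ] M [0.037  0.0648 0.018 ] blade [ 0.462  -0.1238  0.0159]
top 0.33 [ 457.7 -122.3   69.5  109.4   68.3] rel [-4.6 -0.1]
```

Request:
jog_arm(
  translation=[
    [0,0,20],
    [0,0,50],
    [0,0,80],
    [0,-10,110],
    [10,-35,110],
    [25,-70,110],
    [40,-105,110],
    [55,-140,110],
    [75,-175,110],
    [95,-205,110],
    [112,-235,110],
    [125,-248,110],
  ],
  turn=[0,0,0,0,0,0,0,0,0,0,0,0],
)

```text
clock: 24.48
position: [0.5056, -0.3453, 0.1632]
ee_rot: [0.179, 0.984, -0.002, 0.002]
ft_force: [-0.2, -1.3, -1.2]
grip_width: 0.186
```

Request:
jog_arm(
  translation=[
    [0,0,-25],
    [0,0,-55],
    [0,0,-85],
    [0,0,-105],
    [0,0,-115],
    [0,0,-120],
    [0,0,-121],
    [0,0,-121],
  ],
  turn=[0,0,0,0,0,0,0,0],
)

```text
clock: 25.15
position: [0.5061, -0.3458, 0.0431]
ee_rot: [0.179, 0.984, -0.003, 0.002]
ft_force: [-0.0, 0.2, -1.3]
grip_width: 0.193
```

Run:
```python
from h import *
t=manip.camera("top"); o=manip.get_obs(); print(o["clock"],o["position"],o["ft_force"])
for r in manip.outline_of(t,"panel")[:5]:
    q=poly(t,r["mask"],.0264)
    if np.hypot(q[0]-572,q[1]+165)<60: print(r["confidence"],q)
for r in manip.outline_of(t,"rack")[:2]: print("rack",poly(t,r["mask"],.008))
```

```text
25.2 [ 0.50633625 -0.34582005  0.04346684] [-0.32521952 -0.23254931 -1.15066808]
0.94 [ 567.8 -167.5  144.1  102.    71.4]
rack [ 630.  -168.6   78.2  163.2    8.7]
```

Request:
jog_arm(
  translation=[
    [0,0,-2],
    [0,0,-4],
    [0,0,-5],
    [0,0,-5],
  ],
  turn=[0,0,0,0],
)

```text
clock: 25.63
position: [0.5064, -0.3456, 0.0384]
ee_rot: [0.179, 0.984, -0.003, 0.003]
ft_force: [1.3, 0.0, -1.0]
grip_width: 0.192
```

Request:
jog_arm(
  translation=[
    [0,0,0],
    [0,0,0],
    [0,0,0],
    [0,0,0],
    [0,0,0],
    [0,0,0],
    [0,0,0],
  ],
  turn=[0,0,0,0,0,0,0],
  grip=85,
  grip_force=40,
)

```text
clock: 26.22
position: [0.5064, -0.3456, 0.0385]
ee_rot: [0.179, 0.984, -0.003, 0.003]
ft_force: [0.1, -0.3, -0.0]
grip_width: 0.994
```

Request:
jog_arm(
  translation=[
    [0,0,10],
    [0,0,30],
    [0,0,60],
    [0,0,95],
    [0,0,130],
    [0,0,165],
    [0,0,190],
    [0,0,190],
  ],
  turn=[0,0,0,0,0,0,0,0],
)

```text
clock: 26.88
position: [0.5077, -0.3476, 0.2348]
ee_rot: [0.179, 0.984, -0.004, 0.007]
ft_force: [0.5, -0.7, 0.2]
grip_width: 0.994
```

Request:
jog_arm(
  translation=[
    [10,37,0],
    [20,74,0],
    [30,111,0],
    [40,148,0],
    [50,185,0],
    [60,222,0],
    [70,259,0],
    [80,296,0],
    [90,325,0],
    [94,332,0],
    [94,332,0],
    [94,332,0],
  ],
  turn=[3,6,9,12,15,18,21,24,27,28,28,28],
  grip=0,
)

```text
clock: 27.88
position: [0.6016, -0.0168, 0.2347]
ee_rot: [-0.064, 0.998, -0.003, 0.007]
ft_force: [-0.6, -0.1, 0.9]
grip_width: -0.001
```

```bash
python3 look.py fin.png panel:.0264 drawer_handle:.08 spatula:.002 tin:0
python3 - <<'E'
from h import *
t=manip.camera("top");s=manip.camera("scene")
a=manip.pinpoint(t,"drawer_handle");b=manip.pinpoint(s,"drawer_handle")
print([ (q["at"],q["confidence"],atz(t,q["at"],.078)) for q in a[:2]],[ (q["at"],q["confidence"],atz(s,q["at"],.078)) for q in b[:2]])
E
```

```text
27.9333 [ 0.6014 -0.0178  0.2349] [-0.0627  0.998  -0.0026  0.0074]
panel 0.63 [ 61.  42. 218. 195.] [ 567.9 -168.2  140.4  100.3   71.2]
  at [138. 124.] 0.6 [ 0.5666 -0.1677  0.0264]
drawer_handle 0.58 [330.  50. 558. 312.] [584.3 128.9 246.6 219.   22.9]
  at [336. 190.] 0.58 [0.5966 0.0361 0.08  ]
spatula 0.47 [327.  51. 556. 312.] [611.5 206.7 318.6 315.4   7.1]
tin 0.64 [270. 346. 283. 378.] [883.9  15.7  55.1  17.5   6.9]
[([355.6, 154.6], 0.34, array([ 0.69937754, -0.26364976,  0.078     ])), ([271.6, 129.2], 0.29, array([ 0.77960164, -0.01202278,  0.078     ]))] [([316.0, 216.7], 0.83, array([0.60598325, 0.03673141, 0.078     ])), ([383.4, 222.8], 0.68, array([0.60635388, 0.19502541, 0.078     ]))]
```

Request:
jog_arm(
  translation=[
    [0,0,-30],
    [0,0,-65],
    [0,0,-100],
    [0,0,-135],
    [0,0,-160],
    [0,0,-170],
    [0,0,-172],
    [0,0,-172],
  ],
  turn=[0,0,0,0,0,0,0,0],
)

```text
clock: 29.2
position: [0.602, -0.0158, 0.0634]
ee_rot: [-0.064, 0.998, -0.002, 0.008]
ft_force: [-0.8, -0.7, 0.1]
grip_width: -0.001
```

Request:
jog_arm(
  translation=[
    [-1,8,0],
    [-2,16,0],
    [-3,24,0],
    [-4,30,0],
    [-5,36,0],
    [-6,42,0],
    [-7,50,0],
    [-8,60,0],
    [-9,70,0],
    [-10,80,0],
    [-12,90,0],
    [-13,100,0],
  ],
  turn=[0,0,0,0,0,0,0,0,0,0,0,0],
)

```text
clock: 30.2
position: [0.5888, 0.0854, 0.0633]
ee_rot: [-0.064, 0.998, -0.002, 0.008]
ft_force: [0.6, -1.7, 1.6]
grip_width: 0.002
```

Request:
jog_arm(
  translation=[
    [-1,10,0],
    [-3,20,0],
    [-4,30,0],
    [-5,40,0],
    [-7,50,0],
    [-8,60,0],
    [-9,70,0],
    [-10,80,0],
    [-12,90,0],
    [-13,100,0],
    [-14,108,0],
    [-15,114,0],
  ],
  turn=[0,0,0,0,0,0,0,0,0,0,0,0],
)

```text
clock: 31.2
position: [0.5737, 0.2009, 0.0632]
ee_rot: [-0.065, 0.998, -0.002, 0.008]
ft_force: [2.3, -2.1, -0.1]
grip_width: -0.005
```

```bash
python3 look.py fin2.png drawer_handle:.08
python3 - <<'E'
from h import *
t=manip.camera("top");save(t,"top2.png"); s=manip.camera("scene")
for p in (t,s): print([ (q["at"],q["confidence"],atz(p,q["at"],.078)) for q in manip.pinpoint(p,"drawer_handle")[:2]])
print(manip.get_obs()["ft_force"])
E
```

```text
31.25 [0.5733 0.2021 0.0632] [-0.0654  0.9978 -0.0017  0.0075]
drawer_handle 0.74 [306.   0. 558. 404.] [550.5 262.8 188.  105.4  23.1]
drawer_handle 0.36 [309.   0. 558. 418.] [556.9 265.6 202.1 105.2  23.1]
  at [319. 300.] 0.84 [0.5742 0.2191 0.08  ]
[]
[([394.2, 214.3], 0.55, array([0.5681627 , 0.22201291, 0.078     ]))]
[-0.06380627 -0.26494961  0.00521338]
```

Request:
jog_arm(
  translation=[
    [-0.5,4,0],
    [-1,8,0],
    [-1.5,12,0],
    [-2,16,0],
    [-2.5,19,0],
    [-3,22,0],
    [-3,24,0],
  ],
  turn=[0,0,0,0,0,0,0],
)

```text
clock: 32.13
position: [0.5712, 0.2204, 0.0633]
ee_rot: [-0.063, 0.998, -0.004, 0.008]
ft_force: [0.4, -13.2, 2.2]
grip_width: 0.0
```

Request:
jog_arm(
  translation=[
    [-0.5,3,0],
    [-0.5,5,0],
  ],
  turn=[0,0],
)

```text
clock: 32.3
position: [0.571, 0.2223, 0.0633]
ee_rot: [-0.062, 0.998, -0.006, 0.007]
ft_force: [-0.9, -11.0, 3.3]
grip_width: -0.0
```

Request:
jog_arm(
  translation=[
    [-0.5,3,0],
    [-0.5,5,0],
  ],
  turn=[0,0],
)

```text
clock: 32.47
position: [0.5707, 0.2248, 0.0633]
ee_rot: [-0.061, 0.998, -0.007, 0.007]
ft_force: [-0.9, -8.1, 4.7]
grip_width: 0.001
```

Request:
jog_arm(
  translation=[
    [-0.5,3,0],
    [-0.5,5,0],
  ],
  turn=[0,0],
)

```text
clock: 32.63
position: [0.5703, 0.2286, 0.0634]
ee_rot: [-0.06, 0.998, -0.008, 0.007]
ft_force: [-0.1, -4.0, 3.3]
grip_width: 0.0
```

Request:
jog_arm(
  translation=[
    [-0.5,3,0],
    [-0.5,5,0],
  ],
  turn=[0,0],
)

```text
clock: 32.8
position: [0.5699, 0.2317, 0.0634]
ee_rot: [-0.06, 0.998, -0.009, 0.007]
ft_force: [-0.6, -13.2, 5.8]
grip_width: -0.002
```

Request:
jog_arm(
  translation=[
    [-0.5,3,0],
    [-0.5,5,0],
  ],
  turn=[0,0],
)

```text
clock: 32.97
position: [0.5698, 0.2319, 0.0634]
ee_rot: [-0.058, 0.998, -0.012, 0.006]
ft_force: [-1.3, -22.0, 8.4]
grip_width: -0.002
```

Request:
jog_arm(
  translation=[
    [0,3,0],
    [0,5,0],
  ],
  turn=[0,0],
)

```text
clock: 33.13
position: [0.5698, 0.2319, 0.0634]
ee_rot: [-0.056, 0.998, -0.015, 0.005]
ft_force: [-4.7, -22.2, 10.3]
grip_width: 0.004
```

The drawer is on its stop: TCP y is steady at 0.232 and the force has risen to 22 N, after the catch peak and fall. I'll back off, rise and check.

Request:
jog_arm(
  translation=[
    [1,-10,0],
    [3,-25,0],
    [6,-45,0],
    [9,-70,0],
    [9,-70,30],
    [9,-70,65],
    [0,-80,100],
    [-20,-80,135],
    [-40,-80,165],
    [-60,-80,180],
    [-60,-80,180],
    [-60,-80,180],
  ],
  turn=[0,0,0,0,0,0,0,0,0,0,0,0],
)

```text
clock: 34.13
position: [0.5096, 0.1527, 0.2443]
ee_rot: [-0.057, 0.998, -0.014, 0.006]
ft_force: [-0.1, -0.4, -0.3]
grip_width: 0.0
```

Run:
```python
from h import *
t=manip.camera("top"); s=manip.camera("scene"); o=manip.get_obs(); print(o["clock"],o["position"],o["ft_force"])
for r in manip.outline_of(t,"panel")[:6]:
    q=poly(t,r["mask"],.0264)
    if np.hypot(q[0]-572,q[1]+165)<60: print(r["confidence"],q)
for p in(t,s): print([(q["at"],atz(p,q["at"],.078)) for q in manip.pinpoint(p,"drawer_handle")[:2]])
cv2.imwrite("pics/end.png",np.hstack([cv2.resize(s["frame"][120:330,120:470],(400,240)),cv2.resize(t["frame"][100:280,120:420],(400,240))])[:,:,::-1])
```

```text
34.2333 [0.50979364 0.15207085 0.24269456] [-0.64486572 -0.01419405 -0.13212682]
0.69 [ 568.7 -167.9  142.9  102.9   70.8]
[([183.7, 195.9], array([0.58072685, 0.25323556, 0.078     ]))]
[([404.1, 215.5], array([0.56961283, 0.24509466, 0.078     ]))]
```

View pics/end.png

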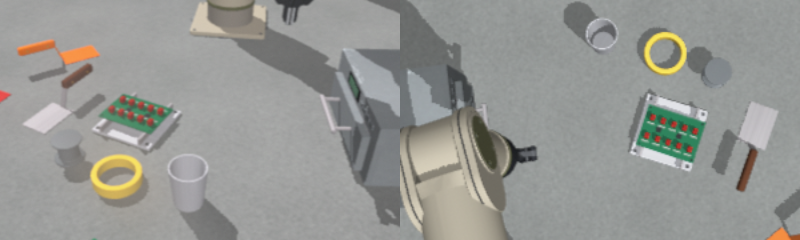

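The final view shows the panel across the rack bars at (137,117), the drawer home at (330,112), the spatula flat at (48,117), and the reel, tape and tin in place.

```bash
python3 -c "
from workcell import manip
print(manip.hand_in())"
```

```text
the job is handed in; nothing more can be done
None
```

The job is done and handed in at about 34 s of the 72 s allowed; no verdict came back.

- **Panel:** I picked up the steel spatula with the wooden handle and slid the blade in under the panel between the drawer's bars. I carried the panel level to the rack, set it down across the bars and drew the blade out. The last top view puts it about 4 mm and 1–1.5° off the rack's middle. I accepted a small sideways offset to keep the blade clear of the rack bars.
- **Spatula:** It lies flat on the bench, within about a centimetre of where it started.
- **Drawer:** I pushed it home by its handle with closed fingers. The catch force rose and fell, and then the drawer met its stop at about 22 N. The handle then showed at y ≈ 0.25, about 0.21 m in from where it started, and the oven front looked closed.
- **Reel, tape and tin:** They look unmoved in the final picture.
- **Disagreements:** The cameras put the lifted blade about 4–5 mm lower than a touch on the bench did, and I used the touch. The yaw readings of the drawer and panel varied by about 2° between views.

I laid the spatula down before pushing the drawer, because the push needed a free gripper.

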